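Slide the red-fronted screw tray under the bench riser

TASK

Tidy the joiner's bench: take the plywood tray with the red grip and slide it flat along the bench into the bay under the green riser, straight and fully home, so that its red front board is level with the riser's front edge and the grip still stands out in front. Keep the tray and the gripper from hitting the green board overhead, and leave the tray with the blue grip where it is.

Things in the scene. Friction and masses are not known exactly. Their poses are not given: they have to be found in the camera images.
- red_tray: Loose open plywood tray, red front and grip, dowels and screws in it, 0.25 to 0.5 kg. 120 mm deep (x), 110 wide (y), 40 high. Origin: centre of the tray's underside, without the grip. Own -x is its front; front board's face 60 mm from the origin (+2 mm red facing). Ahead of it the grip stands on a tongue 30 mm wide, 10 high, reaching to 118 mm from the origin.
- red_grip (a point): Point to pinch on the red tray's grip, an upright block 36 mm long (tray's x), 14 thick (y), top 65 mm above the bench. The point is on its middle, 50 mm above the bench, 98 mm in front (-x) of the tray's origin. Axes as the tray's.
- riser: Fixed green riser; bay open towards the robot. Origin: middle of the bay's mouth, bench height, in the plane of the front edges. Own +x points into the bay, y across. Bay 150 mm wide, 75 high, 128 deep: the tray meets the back with its front board 8 mm inside. Outside 178 wide, 140 deep. Home: tray's origin at x = 60 mm, y = 0, axes parallel. Glue (110 high) and tape measure stand on its top.
- riser_board: The riser's green top board, the overhang: 140 mm deep, 178 mm wide, 15 mm thick; underside 75 mm and top 90 mm above the bench. Origin: middle of its front edge on the underside, axes as the riser's. Not to be hit.
- blue_tray: Loose tray of the same shape and size as the red one, with a blue front and blue grip, holding hinges. Origin and axes as for the red tray. It stays where it is.
Mind the look-alikes: they are no part of the job. Leave any orange or yellow look-alike of the red_tray alone.

How it is judged:
At the end, for the whole second after the job is handed in: The red tray lies flat and at rest on the bench in the riser's bay, its front board within 15 mm of the riser's front edge, within 20 mm of the middle of the bay and within 10 degrees of straight; the blue tray is within 20 mm of where it was (x of red_tray in the frame of riser between 0.045 and 0.075 m and y of red_tray in the frame of riser between -0.02 and 0.02 m and angle between the x axis of red_tray and the x axis of riser, either way round below 0.175 rad and angle between red_tray's own z axis and vertical below 0.06 rad and height (world z) of red_tray below 0.006 m and linear speed of red_tray below 0.01 m/s and distance of blue_tray from where it was at the start of the episode below 0.02 m); the robot touches nothing.
It fails at once if the red tray hits the riser's top board (over 3 N) (contact force between red_tray and riser_board above 3 N).
It fails at once if the gripper or arm hits the riser's top board (over 3 N) (contact force between any of the fingers, the arm and riser_board above 3 N).
It fails at once if the blue tray is moved by more than 20 mm (distance of blue_tray from where it was at the start of the episode above 0.02 m).
It also fails if it takes over 40 s, if anything falls off the work surface, if the arm or the gripper's body presses on something with over 40 N, if the wrist force passes 120 N, or if a joint passes its speed limit or range.

ROBOT

A 6-joint arm with a two-finger parallel gripper is mounted at the origin on the work surface. World frame = base frame: x ahead of the robot, y to its left, z up, the work surface at z = 0. Lengths are in m, angles in rad, forces in N, time in s.
With the tool pointing down it reaches from about 0.375 to 0.925 m from the base axis. Payload 5.7 kg.
Tool frame: the origin (TCP) lies midway between the tips of the shut fingers; the grasp point (between the pads) lies 19 mm behind it; z points along the fingers, y is the line along which they close (so a half turn about z gives the same grasp; the last joint's range is limited). The gripper opens to 85 mm and grips with 20 to 120 N. Pads are 22 mm wide; open, the fingers measure 114 mm over their backs; the gripper's body (76 mm by 85 mm) begins 54 mm behind the grasp point. The pads swing forward as they close: fully open they stand 13 mm farther back than shut.
Start: joints at [-1.404, 0.359, 1.51, -0, 1.272, -0.115], TCP at [0.167, -0.576, 0.231] pointing down, gripper open.
Joint ranges: [-2.97, 2.97], [-1.01, 2.36], [0.21, 2.38], [-0.96, 4.11], [0.2, 2.71], [-2.98, 2.98]. Speed limits (rad/s): [2.39, 2.39, 3.14, 3.14, 3.14, 3.14].

INTERFACE

Orientations are given as a unit quaternion [w, x, y, z].
In Python, from bench import monitor, imaging, env, models gives the robot as it stands.
- The arm moves only by the shell command python3 -m handwheel 'ROWS' [OPENING] [FORCE]. ROWS is JSON, one flat list of numbers, 4 for each row, row after row: the shift along the world's x, y, z in cm, then the turn about the world's z in rad. A call has 1 to 10 rows; each row shifts and turns the commanded pose from where the row before left it; what a row does not reach is not made up. A row lasts 1/8 s, in which the tool goes at most 62.5 mm and 10.7 degrees, less where a joint would pass 70% of its speed; a pose out of reach is approached as far as the arm can. A call is refused whole if a number of a shift passes 6.25 or a number of a turn 0.188, either way. A call with a gripper value outside its range is refused whole. OPENING is the closure, from -1 (fully open) to 1 (shut), set as the call begins (- or left out, the last holds). The fingers move at their own pace and stop on an object; FORCE is the grip in N (left out, the last holds). Time passes only in rows, so rows that do not move let the fingers close. It gives the time, the measured TCP pose, the force, the opening and the grip force at its end, in the units of the state.
- monitor.get_obs(): the state, without advancing time (a new reading comes with each control period).
- imaging.capture(name): name is "side" or "top"; returns the picture (384x512x3 uint8, blue, green, red); there is no depth.
- imaging.camera_info(name): a dict with "vertical_fov" (degrees; the focal length in pixels is half the picture's height over the tangent of half this angle, whatever the lens; pixels are square), "cx", "cy" (the principal point, pixels), "D" ([k1, k2, p1, p2, k3] as OpenCV has them; the pictures are not rectified), "position" and "rotation" of the camera in the world. Camera axes: x right, y down, z forward; pixel columns grow to the right and rows downward; lengths in m; the calibration is good to about 2 mm. A picture is of the moment at which its call begins. camera_info takes no time and is no camera call.
- env.hand_in(): hands the job in; it is judged then, once.
Trained networks look in the newest picture that a camera, given by its name, has taken for a name from the list of things; names that differ only in an ending like _2 or _b are one class to them, and where a whole thing is asked for, a point or a joint stands for the part that bears it (a point fixed in the world has none). Each returns a list of dicts, best first, with "confidence" (0 to 1); they miss things now and then, are a little off and sometimes report something else, mostly with a low value. They report only what shows in the picture. A call takes as long as a camera call. They do not tell look-alikes from the thing itself.
- models.find_in(camera, label): "xy" ([column, row] in pixels, amid what is visible of it).
The state is a dict: "clock": time; "qpos": joint angles; "joint_velocities": joint speeds; "joint_torque": joint torques, N m; "tool_pos": TCP position; "tcp_rot": TCP orientation; "force": force on the tool from outside, world axes, zero at the start; "torque": the same for the moment, N m; "finger_gap": opening from 0.0 (shut) to 1.0 (fully open); "grasp_force": force on a finger pad.
Only numpy, scipy, OpenCV 4.12 (cv2) and the standard library are available. Lean on these libraries where they do the work, as an engineer would, in place of code of your own. Each camera call takes 0.05 s, during which the arm holds its last target. There are 200 camera calls.

## Working session

There is one attempt and no reset: what is moved stays moved. The work goes in short steps, Python scripts to look and compute and a shell command to move; the robot and the scene stay as the last step left them, time stands still between calls to the robot, and variables do not carry over. Pictures are saved under pics/ and viewed, at most 10 in all, crops included, and the job is handed in when it is done.

```bash
mkdir -p pics; cat > h.py <<'E'
import numpy as np,cv2
from bench import monitor,imaging,env,models
def cam(n):
    c=imaging.camera_info(n); f=192/np.tan(np.radians(c["vertical_fov"])/2)
    K=np.array([[f,0,c["cx"]],[0,f,c["cy"]],[0,0,1.]])
    R=np.array(c["rotation"],float)
    if R.shape!=(3,3):
        from scipy.spatial.transform import Rotation
        R=Rotation.from_quat(np.roll(R,-1)).as_matrix()
    return K,np.array(c["D"],float),R,np.array(c["position"],float)
def toplane(n,px,z):
    K,D,R,p=cam(n)
    u=cv2.undistortPoints(np.array(px,float).reshape(-1,1,2),K,D).reshape(-1,2)
    d=np.c_[u,np.ones(len(u))]@R.T
    return p+d*((z-p[2])/d[:,2])[:,None]
def proj(n,P):
    K,D,R,p=cam(n)
    return cv2.projectPoints((np.array(P,float).reshape(-1,3)-p)@R,np.zeros(3),np.zeros(3),K,D)[0].reshape(-1,2)
E
python3 - <<'E'
from h import *
a=imaging.capture("top");b=imaging.capture("side")
cv2.imwrite("pics/top1.png",cv2.resize(a,(800,600)));cv2.imwrite("pics/side1.png",cv2.resize(b,(800,600)))
cv2.imwrite("pics/top_raw.ppm",a);cv2.imwrite("pics/side_raw.ppm",b)
for n in("top","side"):
    print(n,imaging.camera_info(n))
    for l in("red_tray","red_grip","riser","riser_board","blue_tray"):
        print(l,[(np.round(r["xy"]).tolist(),round(r["confidence"],2)) for r in models.find_in(n,l)])
E
```

```text
top {'vertical_fov': 47.979407981441845, 'cx': 259.6447283694723, 'cy': 187.1998511155848, 'D': array([-0.10310463,  0.        ,  0.        ,  0.        ,  0.        ]), 'position': array([ 0.35767408, -0.08224278,  1.12056439]), 'rotation': array([ 0.04650498, -0.69548593,  0.71532527, -0.04946078])}
red_tray [([326.0, 192.0], 0.9), ([204.0, 256.0], 0.84), ([398.0, 264.0], 0.55)]
red_grip [([199.0, 258.0], 0.94), ([395.0, 262.0], 0.84), ([324.0, 190.0], 0.77)]
riser [([241.0, 110.0], 0.71)]
riser_board [([239.0, 111.0], 0.76)]
blue_tray [([128.0, 198.0], 0.91)]
side {'vertical_fov': 48.89349216805154, 'cx': 250.17904479478295, 'cy': 189.93073561768713, 'D': array([-0.07402017,  0.        ,  0.        ,  0.        ,  0.        ]), 'position': array([0.18423753, 0.75347312, 0.99448141]), 'rotation': array([ 0.07449145, -0.16491872,  0.9099268 , -0.37321049])}
red_tray [([336.0, 150.0], 0.8), ([289.0, 256.0], 0.71), ([276.0, 172.0], 0.63), ([190.0, 185.0], 0.56)]
red_grip [([292.0, 258.0], 0.7), ([276.0, 170.0], 0.64), ([333.0, 150.0], 0.59)]
riser [([186.0, 196.0], 0.87)]
riser_board [([190.0, 188.0], 0.95)]
blue_tray [([217.0, 298.0], 0.63)]
```

View pics/top1.png

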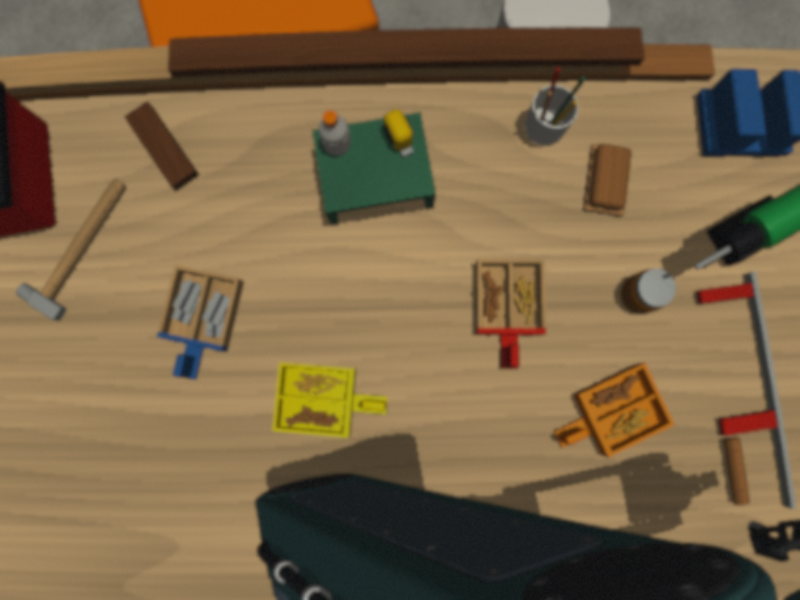

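View pics/side1.png

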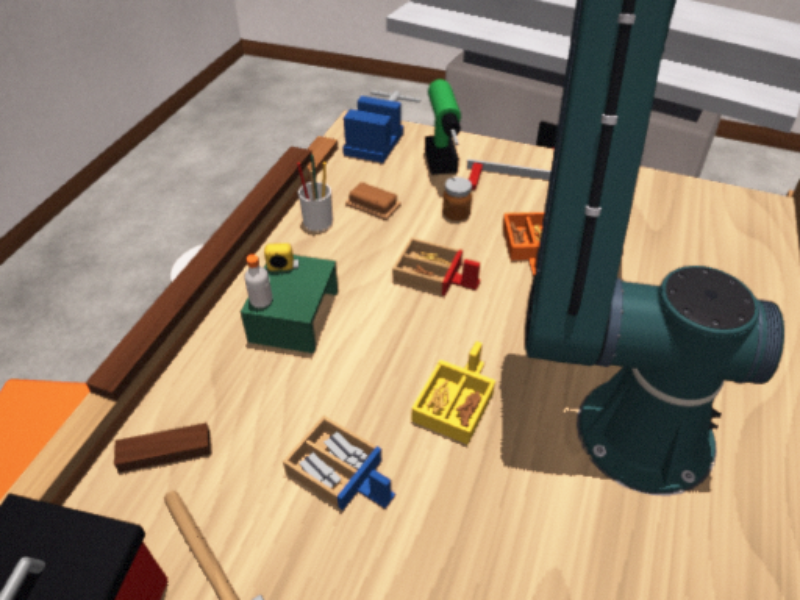

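The top view shows three candidates, in raw pixels: the tray at (326,192) with plywood sides and a red front and grip, an all-yellow one at (204,256), and an all-orange one at (398,264). Only the first fits the description. The blue tray is at (128,198) and the riser at (240,110). I'll confirm with a crop and use colour masks for the outlines.

```bash
python3 - <<'E'
from h import *
a=cv2.imread("pics/top_raw.ppm")
c1=cv2.resize(a[155:245,290:360],None,fx=5.7,fy=5.7,interpolation=cv2.INTER_CUBIC)
c2=cv2.resize(a[65:150,195:285],None,fx=4.4,fy=4.4,interpolation=cv2.INTER_CUBIC)
h=max(c1.shape[0],c2.shape[0]);o=np.zeros((h,c1.shape[1]+c2.shape[1],3),np.uint8)
o[:c1.shape[0],:c1.shape[1]]=c1;o[:c2.shape[0],c1.shape[1]:]=c2;cv2.imwrite("pics/crop.png",o)
hsv=cv2.cvtColor(a,cv2.COLOR_BGR2HSV)
H,S,V=[hsv[...,i].astype(int) for i in range(3)]
red=((H<6)|(H>174))&(S>170)&(V>70); green=(H>60)&(H<95)&(S>80)&(V>25)
def big(m,box):
    x0,y0,x1,y1=box;t=np.zeros(m.shape,np.uint8);t[y0:y1,x0:x1]=m[y0:y1,x0:x1]
    n,l,s,_=cv2.connectedComponentsWithStats(t);return (l==1+np.argmax(s[1:,4])).astype(np.uint8)
for nm,m in(("red",big(red,(290,180,360,245))),("green",big(green,(190,65,290,150)))):
    c=max(cv2.findContours(m,0,2)[0],key=cv2.contourArea)
    print(nm,m.sum(),cv2.approxPolyDP(c,2,True).reshape(-1,2).tolist())
g=np.array
for q in monitor.get_obs().items(): 
    if q[0] in("tool_pos","tcp_rot","clock","finger_gap"):print(q)
E
```

```text
red 325 [[305, 211], [320, 214], [322, 234], [323, 222], [326, 223], [326, 234], [331, 233], [332, 213], [348, 212]]
green 2933 [[267, 74], [261, 75], [265, 82], [265, 98], [260, 101], [250, 95], [244, 78], [225, 80], [225, 93], [218, 100], [209, 99], [202, 84], [208, 132], [214, 141], [214, 135], [267, 125], [275, 129], [277, 123]]
('clock', 0.6)
('tool_pos', array([ 0.166859  , -0.57629646,  0.231278  ]))
('tcp_rot', array([-4.69835417e-05,  9.90087745e-01,  1.40450188e-01,  6.05838393e-06]))
('finger_gap', 0.9985984322456601)
```

View pics/crop.png

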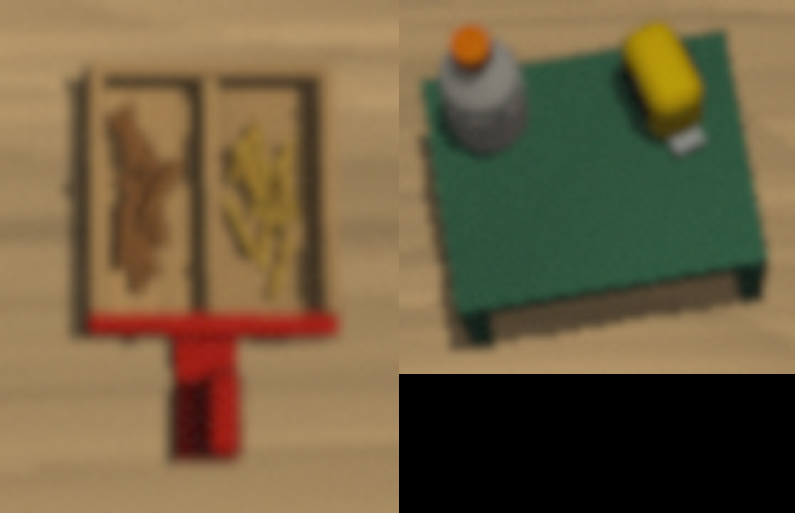

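The crop confirms it: plywood tray, red front board, dowels and screws, grip at about (325,229). The riser is turned by roughly 9° in the image. Next I'll fit poses from the corners and check them against the side view.

```bash
cat >> h.py <<'E'
from scipy.optimize import least_squares
def pose(T,L):
    c,s=np.cos(T[2]),np.sin(T[2]);L=np.array(L,float)
    return np.c_[T[0]+c*L[:,0]-s*L[:,1],T[1]+s*L[:,0]+c*L[:,1],L[:,2]]
def fit(n,L,px,x0): 
    r=least_squares(lambda T:(proj(n,pose(T,L))-px).ravel(),x0,loss="soft_l1");return r.x,np.abs(r.fun).max()
BOARD=[[0,.089,.09],[0,-.089,.09],[.14,-.089,.09],[.14,.089,.09],[0,.089,.075],[0,-.089,.075]]
TRAY=[[.06,.055,.04],[.06,-.055,.04],[-.062,-.055,.04],[-.062,.055,.04],[-.116,.007,.065],[-.116,-.007,.065],[-.08,.007,.065],[-.08,-.007,.065],[-.118,.015,.01],[-.118,-.015,.01]]
E
python3 - <<'E'
from h import *
m1=lambda u:(np.array(u)+.5)/5.7-.5+[290,155]
m2=lambda u:(np.array(u)+.5-[399,0])/4.4-.5+[195,65]
L=[TRAY[i] for i in(0,1,2,3)]
tp,e=fit("top",L,m1([[85,68],[328,68],[338,327],[89,327]]),[.37,-.2,0]);print("tray",tp.round(4),e)
rp,e2=fit("top",BOARD[:4],m2([[463,307],[763,262],[723,33],[422,80]]),[.5,0,0]);print("riser",rp.round(4),e2)
rel=pose([0,0,-rp[2]],[[tp[0]-rp[0],tp[1]-rp[1],0]]);print("tray in riser",rel, "dyaw",tp[2]-rp[2])
g=pose(tp,[[-.098,0,.05]]);print("grip",g)
hg=pose(rp,[[.06,0,0],[.06-.098,0,.05]]);print("home, grip home",hg)
b,e3=fit("top",TRAY[:4],np.array([[178,270],[241,281],[226,349],[160,335]])*.64,[.37,.2,-.1]);print("blue",b,e3)
o=[]
for n in("top","side"):
    im=cv2.imread(f"pics/{n}_raw.ppm");im=cv2.resize(im,None,fx=3,fy=3,interpolation=cv2.INTER_CUBIC)
    for T,S in((tp,TRAY),(rp,BOARD)):
        for p in proj(n,pose(T,S)): cv2.circle(im,tuple(((p+.5)*3-.5).round().astype(int).tolist()),2,(255,0,255),-1)
    o.append(im)
t=o[0][170:720,560:1110][:,:400] if 0 else o[0][195:720,570:1090]
s=o[1][400:800,420:980]
cv2.imwrite("pics/ov.png",np.hstack([cv2.resize(t,(400,404)),cv2.resize(s,(400,286)) if 0 else cv2.copyMakeBorder(cv2.resize(s,(400,286)),0,118,0,0,0)]))
E
```

```text
tray [ 0.4969 -0.2581 -0.0243] 1.2282139033855515
riser [ 0.6418 -0.0513  0.135 ] 2.029279794421683
tray in riser [[-0.17144964 -0.18534663  0.        ]] dyaw -0.1593216712396843
grip [[ 0.39889297 -0.25570191  0.05      ]]
home, grip home [[ 0.70126148 -0.04327352  0.        ]
 [ 0.60415317 -0.05646355  0.05      ]]
blue [ 0.48982259  0.24456021 -0.22364313] 2.8562958313651734
```

View pics/ov.png

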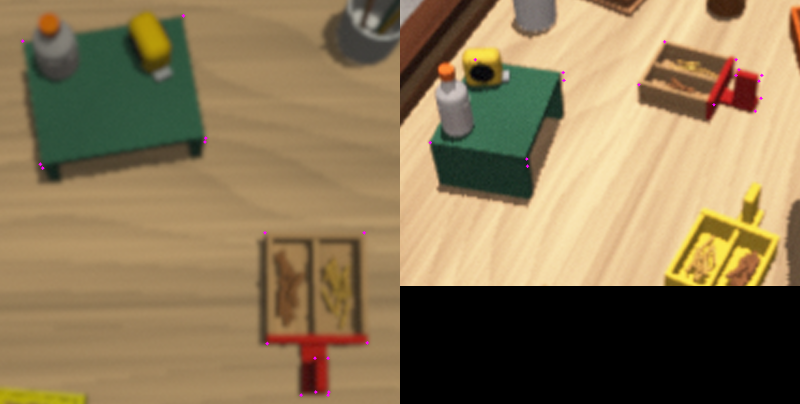

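The overlay agrees in both views: red tray at (0.497, −0.258), yaw −0.02, and riser mouth at (0.642, −0.051), yaw 0.135. Now I'll move above the grip, aiming slightly outward of its middle.

```bash
python3 -m handwheel '[2.85,4,0,-0.038, 2.85,4,0,-0.038, 2.85,4,0,-0.038, 2.85,4,0,-0.038, 2.85,4,0,-0.038, 2.85,4,0,-0.038, 2.85,4,0,-0.038, 2.85,4,0,-0.038, 0,0,-5,0, 0,0,-5,0]' -1 50; python3 -m handwheel '[0,0,-2,0, 0,0,0,0, 0,0,0,0]'
python3 - <<'E'
from h import *
o=monitor.get_obs();print(o["tool_pos"],o["tcp_rot"])
ims=[]
for n in("top","side"):
    im=imaging.capture(n);im=cv2.resize(im,None,fx=4,fy=4,interpolation=cv2.INTER_CUBIC)
    P=pose([.4969,-.2581,-.0243],[[-.098,0,.065]])
    u=((proj(n,P)[0]+.5)*4).round().astype(int)
    ims.append(im[max(u[1]-240,0):,max(u[0]-200,0):][:480,:400])
cv2.imwrite("pics/above.png",np.hstack(ims))
E
```

```text
clock: 1.85
tool_pos: [0.3962, -0.2563, 0.1311]
tcp_rot: [0.001, 1.0, -0.01, 0.001]
force: [0.8, -0.1, 0.2]
finger_gap: 0.995
grasp_force: 0.0
clock: 2.22
tool_pos: [0.3955, -0.2569, 0.1122]
tcp_rot: [0.0, 1.0, -0.011, 0.001]
force: [-0.5, -0.6, 0.5]
finger_gap: 1.0
grasp_force: 0.0
[ 0.3954934  -0.25693962  0.11215686] [ 4.63060881e-04  9.99937897e-01 -1.11193585e-02  5.89471860e-04]
```

View pics/above.png

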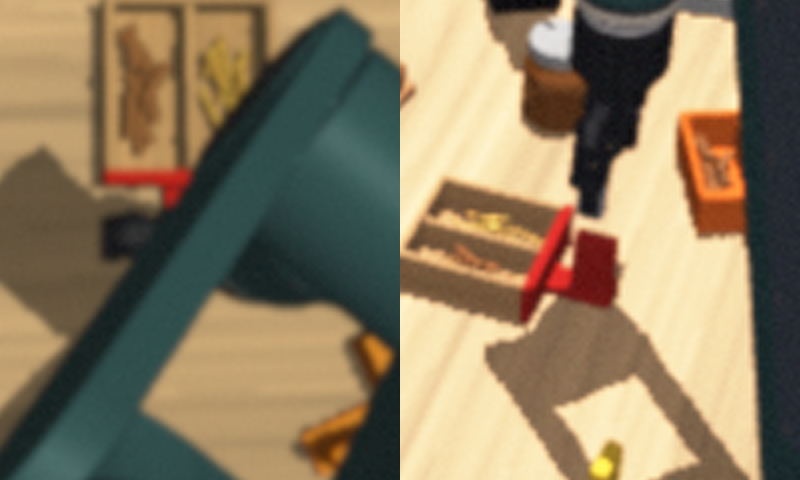

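The left finger is beside the grip in the top view, and in the side view the gripper hangs above the grip. Now I'll descend and close.

```bash
python3 -m handwheel '[0,0.1,-2,0, 0,0,-2,0, 0,0,-2,0, 0,0,-1,0, 0,0,-1,0, 0,0,0,0]' && python3 -m handwheel '[0,0,0,0, 0,0,0,0, 0,0,0,0, 0,0,0,0, 0,0,0,0, 0,0,0,0, 0,0,0,0, 0,0,0,0]' 1 50
```

```text
clock: 3.08
tool_pos: [0.3948, -0.2553, 0.0311]
tcp_rot: [-0.0, 1.0, -0.011, -0.0]
force: [-0.7, -0.1, 0.3]
finger_gap: 1.003
grasp_force: 0.0
clock: 4.08
tool_pos: [0.3951, -0.2557, 0.0316]
tcp_rot: [0.0, 1.0, -0.011, 0.0]
force: [-0.6, -0.3, 6.3]
finger_gap: 0.154
grasp_force: 49.7
```

Gripped: the gap of about 13 mm matches the 14 mm grip. Now I'll slide to a spot in front of the bay, aligning on the way.

```bash
python3 -m handwheel '[0.56,1.8,0,0.016, 0.56,1.8,0,0.016, 0.56,1.8,0,0.016, 0.56,1.8,0,0.016, 0.56,1.8,0,0.016, 0.56,1.8,0,0.016, 0.56,1.8,0,0.016, 0.56,1.8,0,0.016, 0.56,1.8,0,0.016, 0.56,1.7,0,0.016]' && python3 -m handwheel '[0,0,0,0, 0,0,0,0]'
python3 - <<'E'
from h import *
o=monitor.get_obs();print(o["tool_pos"],o["tcp_rot"],o["torque"])
ims=[]
for n in("top","side"):
    im=imaging.capture(n);cv2.imwrite(f"pics/{n}_pre.ppm",im);im=cv2.resize(im,None,fx=4,fy=4,interpolation=cv2.INTER_CUBIC)
    for T,S in(([.5526,-.0634,.135],TRAY[:4]),([.6418,-.0513,.135],BOARD)):
        for p in proj(n,pose(T,S)): cv2.circle(im,tuple(((p+.5)*4-.5).round().astype(int).tolist()),2,(255,0,255),-1)
    u=((proj(n,pose([.5526,-.0634,.135],[[.06,0,.065]]))[0]+.5)*4).round().astype(int)
    ims.append(im[max(u[1]-260,0):,max(u[0]-200,0):][:520,:400])
cv2.imwrite("pics/pre.png",np.hstack(ims))
E
```

```text
clock: 5.32
tool_pos: [0.4516, -0.0767, 0.0316]
tcp_rot: [0.001, 0.998, 0.069, 0.0]
force: [-1.4, -6.8, 5.0]
finger_gap: 0.158
grasp_force: 50.1
clock: 5.58
tool_pos: [0.4518, -0.0756, 0.0316]
tcp_rot: [-0.0, 0.998, 0.069, 0.001]
force: [2.8, 6.2, 5.5]
finger_gap: 0.152
grasp_force: 50.0
[ 0.45176936 -0.07556498  0.03158443] [-4.77863943e-04  9.97623005e-01  6.89004133e-02  9.18916479e-04] [ 1.03135065 -0.37535496  0.21990954]
```

View pics/pre.png

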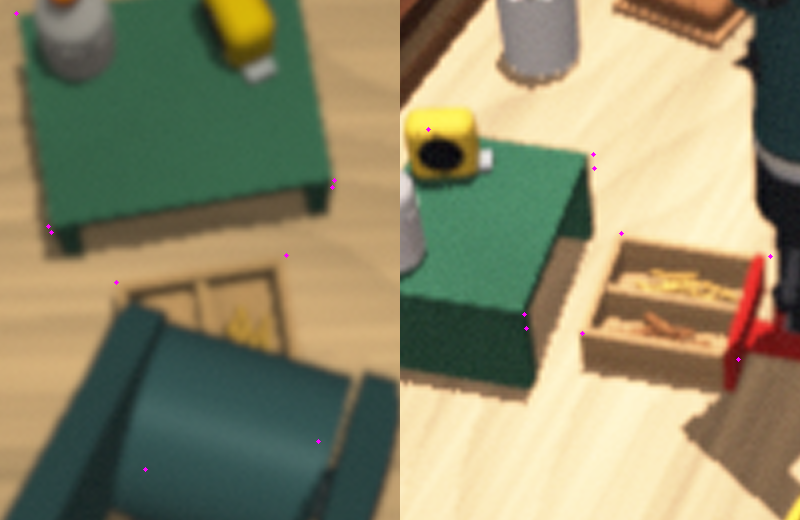

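The tray is straight and centred in front of the bay: its rim is at about (120..283, 293..266) in the left crop. It sits about 7 mm short of prediction along x, so roughly 0.157 m remains to home. I'll slide in along the riser axis.

```bash
python3 -m handwheel '[0.5,0.05,0,0, 1,0.13,0,0, 1.5,0.2,0,0, 1.5,0.2,0,0, 1.5,0.2,0,0, 1.5,0.2,0,0, 1.5,0.2,0,0, 1.5,0.2,0,0, 1,0.13,0,0, 0,0,0,0]' && python3 -m handwheel '[1,0.14,0,0, 1,0.13,0,0, 0.8,0.1,0,0, 0,0,0,0, 0,0,0,0]'
python3 - <<'E'
from h import *
o=monitor.get_obs();print(o["tool_pos"],o["tcp_rot"],o["torque"])
T=[.7013,-.0433,.135]
ims=[]
for n in("top","side"):
    im=imaging.capture(n);cv2.imwrite(f"pics/{n}_in.ppm",im);im=cv2.resize(im,None,fx=4,fy=4,interpolation=cv2.INTER_CUBIC)
    for S in([[-.062,-.055,.04],[-.062,.055,.04],[-.062,-.055,0],[-.062,.055,0],[-.118,.015,.01],[-.118,-.015,.01]],):
        for p in proj(n,pose(T,S)): cv2.circle(im,tuple(((p+.5)*4-.5).round().astype(int).tolist()),2,(255,0,255),-1)
    u=((proj(n,pose(T,[[-.06,0,.065]]))[0]+.5)*4).round().astype(int)
    ims.append(im[max(u[1]-260,0):,max(u[0]-200,0):][:520,:400])
cv2.imwrite("pics/in.png",np.hstack(ims))
E
```

```text
clock: 6.92
tool_pos: [0.5585, -0.0606, 0.0312]
tcp_rot: [-0.001, 0.998, 0.069, -0.007]
force: [-16.4, -1.5, 23.1]
finger_gap: 0.155
grasp_force: 53.2
clock: 7.55
tool_pos: [0.587, -0.0572, 0.0312]
tcp_rot: [-0.001, 0.998, 0.069, -0.006]
force: [-14.7, -1.9, 20.5]
finger_gap: 0.153
grasp_force: 52.8
[ 0.58699232 -0.05719225  0.03119619] [-0.00113077  0.99758179  0.06922566 -0.0060908 ] [-0.1211975   2.71810459  0.07383112]
```

View pics/in.png

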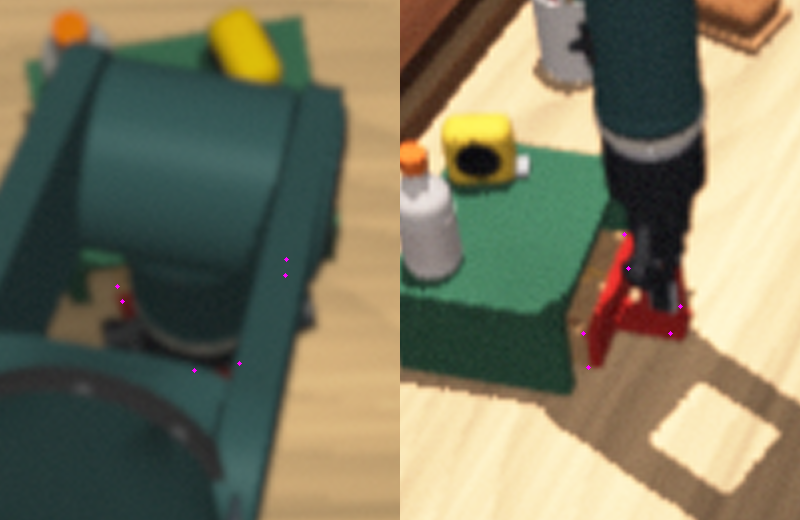

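The side view shows the tray inside and straight, with its front board still about 10–16 mm out (tongue end at (690,335), home at (670,333)). The upward force says I'm pressing down slightly, so I'll ease z a touch and continue.

```bash
python3 -m handwheel '[0,0,0.05,0, 0.7,0.1,0,0, 0.7,0.1,0,0, 0,0,0,0, 0,0,0,0]'
python3 - <<'E'
from h import *
o=monitor.get_obs();print(o["tool_pos"],o["tcp_rot"],o["torque"])
T=[.7013,-.0433,.135]
im=imaging.capture("side");cv2.imwrite("pics/side_in2.ppm",im)
k=8;im=cv2.resize(im,None,fx=k,fy=k,interpolation=cv2.INTER_CUBIC)
for S,c in(([[-.062,-.055,.04],[-.062,.055,.04],[-.062,.055,0],[-.118,.015,.01],[-.118,.015,0]],(255,0,255)),([[-.060,.075,0],[-.06,.089,0],[-.06,.089,.09],[-.06,.089,.075]],(255,255,0))):
    for p in proj("side",pose(T,S)): cv2.circle(im,tuple(((p+.5)*k-.5).round().astype(int).tolist()),2,c,-1)
u=((proj("side",pose(T,[[-.06,0,.03]]))[0]+.5)*k).round().astype(int)
cv2.imwrite("pics/in2.png",im[u[1]-250:u[1]+250,u[0]-300:u[0]+300]);print("crop origin",u-[300,250])
E
```

```text
clock: 8.28
tool_pos: [0.6032, -0.0553, 0.0312]
tcp_rot: [-0.001, 0.998, 0.069, -0.004]
force: [-8.5, -0.9, 10.6]
finger_gap: 0.159
grasp_force: 51.4
[ 0.60316206 -0.0553277   0.03124309] [-9.16565327e-04  9.97607679e-01  6.89932116e-02 -4.24440865e-03] [0.01659125 1.78520856 0.04927469]
crop origin [1377 1350]
```

View pics/in2.png

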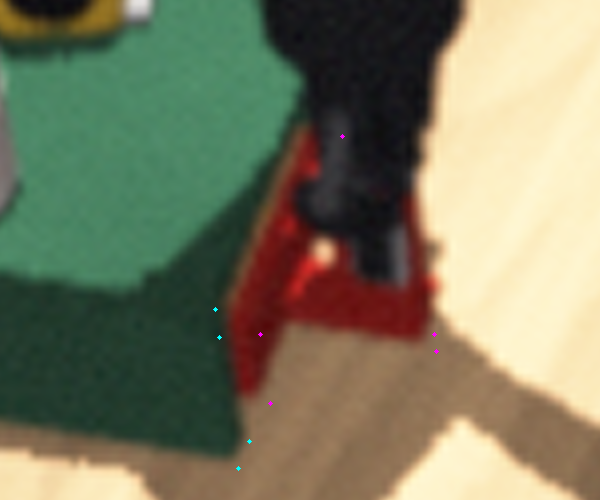

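In the enlarged side view the red board's foot is at (240–262, 395), right at the wall's front edge (about (238,455) at its foot). By travel the tray is at x≈0.056, by image about 0.064, both inside 0.045–0.075. I'll release, lift clear and back off, then check from the top.

```bash
python3 -m handwheel '[0,0,0,0, 0,0,0,0, 0,0,0,0, 0,0,0,0, 0,0,0,0, 0,0,0,0]' -1 && python3 -m handwheel '[0,0,1,0, 0,0,2,0, 0,0,3,0, -1,0,4,0, -2,-1,4,0, -2,-4,3,0, 0,-6,1,0, 0,-6,1,0, 0,-6,0,0, 0,-6,0,0]' && python3 -m handwheel '[0,-6,0,0, 0,-6,0,0, 0,-6,0,0, 0,0,0,0, 0,0,0,0]'
python3 - <<'E'
from h import *
ims=[]
T=[.7013,-.0433,.135]
for n,k in(("top",5),("side",5)):
    im=imaging.capture(n);cv2.imwrite(f"pics/{n}_end.ppm",im);im=cv2.resize(im,None,fx=k,fy=k,interpolation=cv2.INTER_CUBIC)
    for p in proj(n,pose(T,[[-.062,-.055,.04],[-.062,.055,.04],[-.118,.015,.01],[-.118,-.015,.01],[-.06,.089,.09],[-.06,-.089,.09]])): cv2.circle(im,tuple(((p+.5)*k-.5).round().astype(int).tolist()),2,(255,0,255),-1)
    u=((proj(n,pose(T,[[-.06,0,.03]]))[0]+.5)*k).round().astype(int)
    ims.append(im[u[1]-230:u[1]+230,u[0]-200:u[0]+200]);print(u-[200,230])
cv2.imwrite("pics/end.png",np.hstack(ims))
for n in("top","side"):print([(np.round(r["xy"],1),round(r["confidence"],2)) for r in models.find_in(n,"blue_tray")])
E
```

```text
clock: 9.07
tool_pos: [0.6079, -0.0555, 0.0318]
tcp_rot: [-0.0, 0.998, 0.069, 0.0]
force: [0.0, 0.3, 0.3]
finger_gap: 1.002
grasp_force: 0.0
clock: 10.32
tool_pos: [0.5577, -0.3475, 0.223]
tcp_rot: [0.0, 0.998, 0.069, 0.001]
force: [0.4, 0.8, 0.6]
finger_gap: 0.999
grasp_force: 0.0
clock: 10.95
tool_pos: [0.5575, -0.525, 0.2218]
tcp_rot: [-0.001, 0.998, 0.069, -0.0]
force: [-0.2, 0.8, 0.7]
finger_gap: 1.004
grasp_force: 0.0
[1021  453]
[848 770]
[(array([127.5, 198.9]), 0.9)]
[(array([216.1, 297.1]), 0.8), (array([212.9, 200.3]), 0.18)]
```

View pics/end.png

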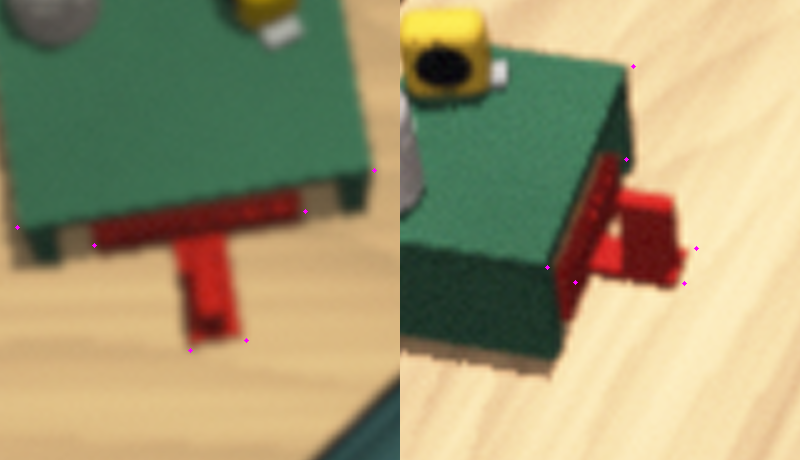

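The tray is straight and centred, with equal gaps of about 35 px on both sides. The tongue end is within 3 mm of the home marks, and the blue tray hasn't moved. Handing in.

```bash
python3 -c "
from bench import env
print(env.hand_in())"
```

```text
the job is handed in; nothing more can be done
None
```

I slid the red tray into the riser's bay and handed the job in at about 11 s: it sits straight, centred and within about 5 mm of home by the last pictures, with the blue tray not visibly moved; no verdict was returned.

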